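Chalk the stylus and hold it on the ringed mark

ROBOT

A 7-joint arm with a two-finger parallel gripper is mounted at the origin on the work surface; the furniture and walls round the work are solid. World frame = base frame: x ahead of the robot, y to its left, z up, the work surface at z = 0. Lengths are in m, angles in rad, forces in N, time in s.
With the tool pointing down it reaches from about 0.425 to 0.95 m from the base axis. Payload 4.7 kg.
Tool frame: the origin (TCP) lies between the finger pads; the fingertips stand 25 mm ahead of it and the grasp point (between the pads) lies 6 mm ahead of it; z points along the fingers, y is the line along which they close (so a half turn about z gives the same grasp; the last joint's range is limited). The gripper opens to 85 mm and grips with 20 to 120 N. Pads are 22 mm wide; open, the fingers measure 114 mm over their backs; the gripper's body (76 mm by 85 mm) begins 54 mm behind the grasp point. The pads swing forward as they close: fully open they stand 13 mm farther back than shut.
Start: joints at [1.135, 0.469, -0.049, 1.532, 0.024, 1.141, -0.082], TCP at [0.267, -0.62, 0.256] pointing down, gripper open.
Joint ranges: [-2.59, 2.59], [-0.33, 1.99], [-1.39, 1.29], [0.1, 2.45], [-1.04, 4.18], [0.21, 1.99], [-2.66, 2.66]. Speed limits (rad/s): [2.57, 2.57, 3.14, 3.14, 3.14, 3.14, 3.14].

INTERFACE

Orientations are given as a 3x3 rotation matrix whose columns are the frame's x, y, z axes.
In Python, from rig import * gives the robot as it stands. Calls block until the motion is done:
- movep(position, orientation): joint-space move of the TCP to a pose.
- move_l(position, attitude=None, feed=0.15, until_force=None): straight line of the TCP; attitude=None keeps the orientation; feed is the mean speed in m/s. With until_force (N) it stops when the force on the tool has changed by that much, and returns True; else False.
- move_joints(angles): joint-space move.
- command_gripper(opening, newtons=None): finger opening in m; newtons is the grip in N (None keeps the last); returns when the fingers have stopped.
- sleep(seconds).
- inverse_kinematics(position, orientation): joint angles nearest the present ones, or None.
- sense(): the state.
- camera(name): name is "scene" or "top" or "wrist"; returns (picture, depth): 400x640x3 uint8, red, green, blue; 400x640 float32, m along the optical axis (not along the pixel's ray), 0 where there is no reading.
- camera_params(name): a dict with "K" (3x3 intrinsics, pixels), "position" and "rotation" of the camera in the world; the wrist camera has in their place "tool_from_camera" (4x4, takes a point from camera to tool coordinates, whose origin is the TCP and whose axes are the flange's). Camera axes: x right, y down, z forward; pixel columns grow to the right and rows downward; lengths in m; the calibration is good to about 2 mm. A picture is of the moment at which its call begins: read the wrist's pose just before it. camera_params takes no time and is no camera call.
A pose or a line that the arm cannot do raises Unreachable and nothing moves.
- finish_job(): hands the job in; it is judged then, once.
The state is a dict: "time_s": time; "joint_pos": joint angles; "qd": joint speeds; "joint_efforts": joint torques, N m; "position": TCP position; "tcp_rot": TCP orientation; "wrist_force": force on the tool from outside, world axes, zero at the start; "ft_torque": the same for the moment, N m; "finger_gap": finger opening in m; "gripper_force": force on a finger pad.
Only numpy, scipy, OpenCV 4.12 (cv2) and the standard library are available. Lean on these libraries where they do the work, as an engineer would, in place of code of your own. Each camera call takes 0.05 s, during which the arm holds its last target. There are 200 camera calls.

TASK

Lift the marking stylus out of its stand and, with its nib, press the spring head of the chalk pot right down to its stop, then let the head come back up. Then hold the nib inside the ring on the sloping template (the other marks are crosses), the stylus square to the template's surface and pressed lightly so that its sprung nib is pushed about half way in. Finish while still holding it there in the gripper, steady; do not shift the template, leave the small things around alone and never press hard on the pot or the template.

Things in the scene. Friction and masses are not known exactly. Their poses are not given: they have to be found in the camera images.
- stylus: Upright stylus, 155 mm long, 55 g. Origin: centre of the underside of its flat shoulder collar (26 mm wide, 6 mm thick), which rests on the stand. Above it a round wooden handle, 18 mm in diameter, from 10 to 100 mm above the origin (grip here). Below it a steel shank 9 mm in diameter, 30 mm long, then the sprung nib, 6 mm wide, its round end 55 mm below the origin when out. z runs from nib to handle.
- nib_tip (a point): The very end of the nib (it moves with the nib); z runs along the stylus towards the handle.
- nib (a joint): How far the sprung nib is pushed in, m: 0 fully out, 0.012 fully in. Spring force about 0.6 N at the start, growing 0.3 N per mm: 2.4 N half way (0.006), 4.2 N at 0.012, where it becomes rigid.
- stand: Wooden stand for the stylus, fixed: foot 64 x 64 x 8 mm, square block 44 x 44 mm, top 70 mm above the worktop, with an upright hole 12 mm wide through its middle. The origin is the centre of its underside. The shank and nib reach 55 mm into the hole.
- chalk_pot: Chalk pot, fixed: metal pot 68 mm in diameter and 40 mm high; the origin is the centre of its underside. It carries a flat white spring head on top, a disc 44 mm in diameter with a rim 2 mm high, on a short stem.
- chalk_head_top (a point): Centre of the upper face of the chalk pot's spring head, 58 mm above the worktop when up; it moves with the head.
- chalk_head (a joint): How far the spring head is pressed down, m: 0 up, 0.010 at its stop. It takes about 1 N to start and 3 N to reach the stop, and springs back up by itself.
- template: White card 90 x 100 x 3 mm, stiffly held by two 5 mm high rails (50 mm up and down slope) on a fixed plywood board sloping 20 degrees, low edge towards the robot. Origin: centre of its underside; z square out of its face, x up the slope, y left across it. Dark marks in a row across the middle of its face: a ring 14 mm in diameter at y = +28 mm, crosses at y = 0 and -28 mm.
- ring_mark (a point): Centre of the ring, on the upper face of the template; z is square out of the face, x up the slope.
- tape_measure: Bystander: round white tape measure, loose on the worktop; leave it alone. The origin is the centre of its underside.
- spool_near: Bystander: white thread spool, loose on the worktop; leave it alone. The origin is the centre of its underside.
- pin_tin: Bystander: flat pin tin, loose on the worktop; leave it alone. The origin is the centre of its underside.
- thimble: Bystander: thimble, loose on the worktop; leave it alone. The origin is the centre of its underside.
Not all that is in view belongs to the job. What is meant by the part that bears template is not blue, and is the larger of those in its own colour.

How it is judged:
By the outcome, as a careful person would: the job done as asked, in the order asked, and still so for the second after the job is handed in, while the arm keeps its last pose, push and grip.
It also fails if it takes over 48 s, if anything falls off the work surface, if the arm or the gripper's body presses on something with over 40 N, if the wrist force passes 120 N, or if a joint passes its speed limit or range.

## Working session

There is one attempt and no reset: what is moved stays moved. The work goes in short steps, each a Python script; the robot and the scene stay as the last script left them, time stands still between calls to the robot, and variables do not carry over. Pictures are saved under pics/ and viewed, at most 10 in all, crops included, and the job is handed in when it is done.

```bash
mkdir -p pics; ls
python3 - <<'E'
from rig import *
import cv2,numpy as np
for n in("scene","top"):
    p,d=camera(n);np.savez("%s.npz"%n,p=p,d=d)
    cv2.imwrite("pics/%s.png"%n,p[:,:,::-1])
    c=camera_params(n);print(n,c)
s=sense();print(s["time_s"],s["position"],s["wrist_force"],s["finger_gap"])
print(s["tcp_rot"])
E
```

```text
pics
scene {'K': array([[460.92003265,   0.        , 318.3885895 ],
       [  0.        , 460.92003265, 197.20178913],
       [  0.        ,   0.        ,   1.        ]]), 'position': array([-0.17101076,  0.88480523,  0.65525845]), 'rotation': array([[-0.83333777, -0.25912736,  0.48826342],
       [-0.55254222,  0.41552493, -0.72252068],
       [-0.01566075, -0.87188993, -0.48945142]])}
top {'K': array([[379.4759419 ,   0.        , 318.03614831],
       [  0.        , 379.4759419 , 209.19149092],
       [  0.        ,   0.        ,   1.        ]]), 'position': array([0.20558145, 0.04727153, 1.13522158]), 'rotation': array([[-3.06635370e-04, -9.84143786e-01,  1.77372250e-01],
       [-9.99998577e-01,  7.50599657e-06, -1.68711821e-03],
       [ 1.65903555e-03, -1.77372515e-01, -9.84142387e-01]])}
0.1 [ 0.26690011 -0.61946479  0.25536084] [ 1.34110879 -0.89784898 -0.11211983] 0.08550326857539425
[[ 9.18397662e-01  3.95657943e-01 -7.26262978e-04]
 [ 3.95658608e-01 -9.18396256e-01  1.60700069e-03]
 [-3.11746110e-05 -1.76321788e-03 -9.99998445e-01]]
```

View pics/scene.png

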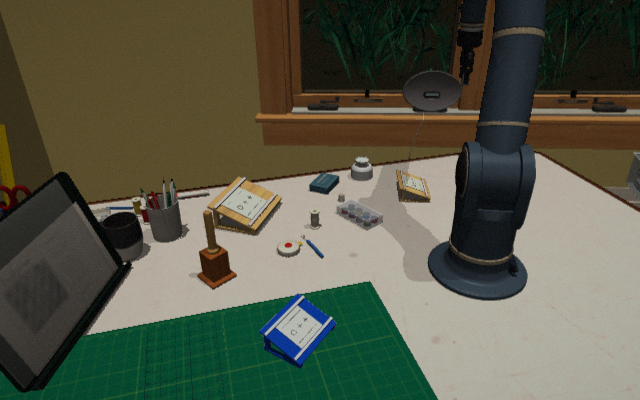

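View pics/top.png

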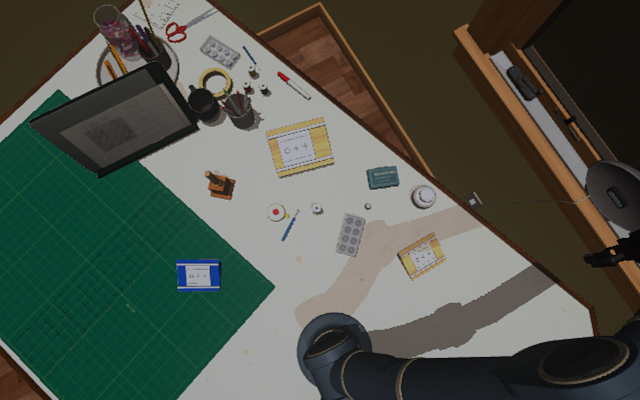

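Candidates for the template's board: blue at top (200,275), large tan at (300,147), small tan at (421,256). Blue is ruled out, and of the two tan boards the one at (300,147) is larger, so it fits. The stylus in its stand is at top (220,185). The pot is probably at (424,197), and the tape measure is the round white thing with the red centre at (277,212). I'll check this in an enlarged crop and measure coarsely.

```bash
cat > h.py <<'E'
import numpy as np,cv2
def load(n):
    z=np.load("%s.npz"%n);return z["p"],z["d"]
def pts(d,c,R=None,t=None):
    K=c["K"];R=c["rotation"] if R is None else R;t=c["position"] if t is None else t
    v,u=np.mgrid[:d.shape[0],:d.shape[1]]
    P=np.stack([(u-K[0,2])/K[0,0]*d,(v-K[1,2])/K[1,1]*d,d],-1)
    return P@R.T+t
E
python3 - <<'E'
from rig import *
from h import *
top,dt=load("top");sc,ds=load("scene")
def crop(p,u0,v0,w,h,s):return cv2.resize(p[v0:v0+h,u0:u0+w],(w*s,h*s),interpolation=cv2.INTER_CUBIC)
a=crop(top,255,105,90,90,4);b=crop(sc,195,165,100,90,4);c=crop(top,380,165,90,50,4);d=crop(sc,330,145,100,50,4)
cv2.imwrite("pics/crop.png",np.vstack([np.hstack([a,b]),np.hstack([c,d])])[:,:,::-1])
P=pts(dt,camera_params("top"));Q=pts(ds,camera_params("scene"))
for n,(u,v) in dict(pot=(424,197),tpl=(300,147),small=(421,256),tape=(277,212),spool=(317,208),thim=(368,206),tin=(382,177),tray=(350,235),handle=(211,176),stand=(222,185)).items():
    print(n,P[v,u].round(3))
# scene clouds
def box(P,u0,u1,v0,v1,f):
    X=P[v0:v1,u0:u1].reshape(-1,3);return X[f(X)]
for nm,C,b in(("top",P,(195,245,160,205)),("scene",Q,(190,240,200,290))):
    X=box(C,*b,lambda X:(X[:,2]>.075)&(X[:,2]<.25)&(X[:,0]>.4))
    for lo,hi in((.076,.1),(.1,.13),(.13,.16),(.16,.2)):
        Y=X[(X[:,2]>lo)&(X[:,2]<hi)];print(nm,lo,len(Y),Y.mean(0).round(4) if len(Y) else "",Y.min(0).round(3) if len(Y) else "",Y.max(0).round(3) if len(Y) else "")
    X=box(C,*b,lambda X:(X[:,2]>.062)&(X[:,2]<.074));print("block",len(X),X.min(0).round(3),X.max(0).round(3))
for nm,C,b in(("top",P,(400,450,170,215)),("scene",Q,(345,380,145,185))):
    X=box(C,*b,lambda X:(X[:,2]>.05)&(X[:,2]<.065));print(nm,"head",len(X),((X.min(0)+X.max(0))/2).round(4),np.ptp(X,axis=0).round(3))
for nm,C,b in(("top",P,(284,314,135,160)),("scene",Q,(228,258,192,215))):
    X=C[b[2]:b[3],b[0]:b[1]].reshape(-1,3);m=X.mean(0);n=np.linalg.svd(X-m)[2][2];n*=np.sign(n[2]);print(nm,m.round(4),n.round(3),np.degrees(np.arccos(n[2])))
E
```

```text
pot [ 0.435 -0.261  0.061]
tpl [0.59  0.099 0.05 ]
small [ 0.267 -0.251  0.036]
tape [0.398 0.168 0.018]
spool [0.409 0.048 0.028]
thim [ 0.416 -0.104  0.021]
tin [ 0.504 -0.147  0.027]
tray [ 0.329 -0.049  0.022]
handle [0.471 0.33  0.159]
stand [0.469 0.323 0.067]
top 0.076 36 [0.4713 0.3327 0.083 ] [0.463 0.324 0.076] [0.484 0.352 0.1  ]
top 0.1 26 [0.4704 0.3324 0.1139] [0.467 0.327 0.1  ] [0.478 0.342 0.129]
top 0.13 27 [0.4706 0.3316 0.145 ] [0.467 0.327 0.13 ] [0.477 0.34  0.16 ]
top 0.16 38 [0.4743 0.3354 0.1692] [0.467 0.328 0.162] [0.482 0.343 0.174]
block 154 [0.45  0.312 0.062] [0.499 0.362 0.074]
scene 0.076 101 [0.4699 0.3441 0.0858] [0.461 0.332 0.076] [0.483 0.353 0.1  ]
scene 0.1 103 [0.4701 0.3436 0.1149] [0.464 0.332 0.1  ] [0.481 0.349 0.129]
scene 0.13 106 [0.4699 0.3437 0.145 ] [0.465 0.332 0.131] [0.48 0.35 0.16]
scene 0.16 59 [0.4721 0.3424 0.1662] [0.465 0.334 0.16 ] [0.481 0.349 0.171]
block 343 [0.449 0.151 0.062] [0.64  0.365 0.074]
top head 178 [ 0.4441 -0.2704  0.0589] [0.042 0.042 0.011]
scene head 84 [ 0.4425 -0.2678  0.0561] [0.041 0.048 0.009]
top [0.59   0.1038 0.0507] [0.942 0.012 0.337] 70.32383666344886
scene [0.5839 0.1245 0.0515] [ 0.212 -0.421  0.882] 28.097218908305695
```

View pics/crop.png

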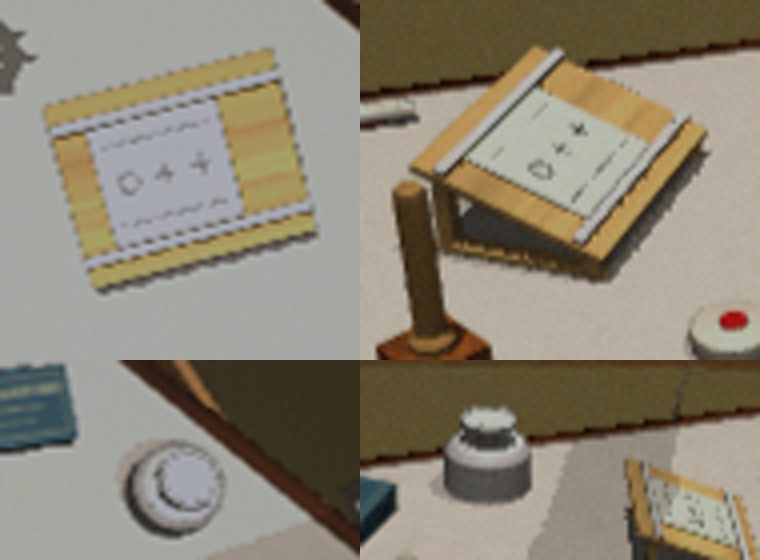

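The crop confirms the large tan board at top (300,147): its ring is on the left at about top (287.5,150.5), with crosses to the right. The pot's white head is at top (427,194), world ≈ (0.443,-0.269,0.058), and the stylus is at ≈ (0.473,0.336). Next I'll move the wrist camera over the template.

```bash
cat >> h.py <<'E'
def down(yaw,tilt=0.):  # tool z = -n of slope facing yaw; tool y across the slope (-y of slope)
    c,s=np.cos(yaw),np.sin(yaw);t=np.radians(tilt)
    Rz=np.array([[c,-s,0],[s,c,0],[0,0,1]]);Ry=np.array([[np.cos(t),0,-np.sin(t)],[0,1,0],[np.sin(t),0,np.cos(t)]])
    return Rz@Ry@np.diag([1,-1,-1.])
def wrist():
    from rig import camera,camera_params,sense
    s=sense();p,d=camera("wrist");c=camera_params("wrist");T=np.array(c["tool_from_camera"])
    R=s["tcp_rot"]@T[:3,:3];t=s["tcp_rot"]@T[:3,3]+s["position"]
    return p,d,c,R,t
E
python3 - <<'E'
from rig import *
from h import *
T=camera_params("wrist")
print(np.round(T["tool_from_camera"],3),T["K"][0])
off=np.array(T["tool_from_camera"])[:2,3]
yaw=np.radians(14)
R=down(yaw)
tgt=np.array([.582,.115,.38]); pos=tgt-R@np.r_[off,0]
print(pos,inverse_kinematics(pos,R))
movep(pos,R);sleep(.3)
p,d,c,Rc,t=wrist();np.savez("w1.npz",p=p,d=d,R=Rc,t=t);cv2.imwrite("pics/w1.png",p[:,:,::-1])
s=sense();print(s["time_s"],s["position"],s["wrist_force"])
E
```

```text
[[-0.001 -0.96  -0.28   0.072]
 [ 1.    -0.001  0.     0.001]
 [-0.001 -0.28   0.96  -0.117]
 [ 0.     0.     0.     1.   ]] [303.57025978   0.         325.76793652]
[0.51205486 0.09812658 0.38      ] [ 0.42022861  0.20678164 -0.80932559  1.68283238  0.15409956  1.31791579
 -1.74363144]
3.1583 [0.51211872 0.09795804 0.37995673] [ 0.01546342 -0.13845237  0.70284046]
```

View pics/w1.png

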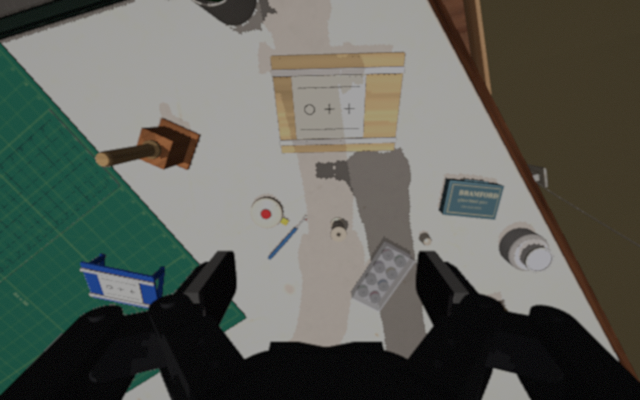

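The wrist view shows the ring at (309,109), crosses at (330,109) and (349,108), the stylus at (105,157)–(150,150), and the pot head at (538,257). I'll take a closer look for precision, then view the stylus.

```bash
cat >> h.py <<'E'
def tplfit(p,d,K,Rc,t,uv0,r=60):
    """plane of the card (depth, robust) and dark marks cast on it"""
    P=pts(d,dict(K=K),Rc,t)
    g=cv2.cvtColor(p,cv2.COLOR_RGB2GRAY);hsv=cv2.cvtColor(p,cv2.COLOR_RGB2HSV)
    m=np.zeros(g.shape,bool);u,v=uv0;m[v-r:v+r,u-r:u+r]=True
    card=m&(hsv[...,1]<45)&(g>110)&(d>0)
    n,l,st,_=cv2.connectedComponentsWithStats(card.astype(np.uint8))
    k=l[v-r:v+r,u-r:u+r];k=np.bincount(k[k>0]).argmax();card=cv2.erode((l==k).astype(np.uint8),np.ones((3,3)))>0
    X=P[card]
    for _ in range(6):
        c=np.median(X,0);c=X.mean(0);nn=np.linalg.svd(X-c,full_matrices=False)[2][2];nn*=np.sign(nn[2])
        e=np.abs((X-c)@nn);X=X[e<max(.0015,2*np.median(e))]
    return c,nn,card,g,len(X)
def ray(uv,K,Rc,t,c,n):
    q=Rc@np.array([(uv[0]-K[0,2])/K[0,0],(uv[1]-K[1,2])/K[1,1],1]);return t+q*((c-t)@n)/(q@n)
E
python3 - <<'E'
from rig import *
from h import *
K=camera_params("wrist")["K"]
z=np.load("w1.npz")
c,n,card,g,N=tplfit(z["p"],z["d"],K,z["R"],z["t"],(330,108),32)
print("plane",c,n,np.degrees(np.arccos(n[2])),np.degrees(np.arctan2(-n[1],-n[0])),N)
for uv in((309,109),(329.5,108.5),(349,108)):print(ray(uv,K,z["R"],z["t"],c,n).round(4))
R=down(np.radians(14))
movep([.575,.125,.21],R);sleep(.3)
p,d,cc,Rc,t=wrist();np.savez("w2.npz",p=p,d=d,R=Rc,t=t);cv2.imwrite("pics/w2.png",p[:,:,::-1])
# stylus view: stylus in front of the camera, offset along tool x
movep(np.array([.473,.336,.0])-R@[.0,0,0]+[0,0,.30],R);sleep(.3)
p,d,cc,Rc,t=wrist();np.savez("w3.npz",p=p,d=d,R=Rc,t=t);cv2.imwrite("pics/w3.png",p[:,:,::-1])
cv2.imwrite("pics/w23.png",np.hstack([cv2.imread("pics/w2.png")[0:300,120:520],cv2.imread("pics/w3.png")[0:300,120:520]]))
s=sense();print(s["time_s"],s["position"])
E
```

```text
plane [0.58897248 0.11072329 0.04748557] [-0.3304344  -0.09049038  0.93948103] 20.035416564487665 15.31512467892648 3425
[0.5806 0.1388 0.0473]
[0.5883 0.1107 0.0473]
[0.5956 0.0841 0.0473]
5.6 [0.47355296 0.33520188 0.29963616]
```

View pics/w23.png

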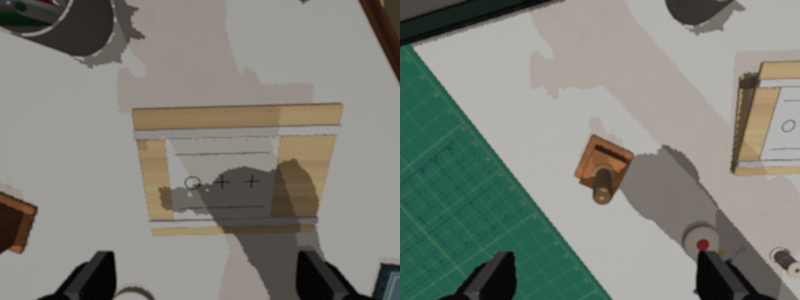

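The close view (w2) shows the ring at full-frame (313,183), with crosses at (342,182) and (371,181). w3 shows the stylus from above, handle top at about (321,197). I'll refine both numerically.

Run:
```python
from rig import *
from h import *
K=camera_params("wrist")["K"]
z=np.load("w2.npz");p,d,R,t=z["p"],z["d"],z["R"],z["t"]
P=pts(d,dict(K=K),R,t)
X=P[150:208,295:388].reshape(-1,3);X=X[np.linalg.norm(X-[.589,.111,.047],axis=1)<.06]
for _ in range(6):
    c=X.mean(0);n=np.linalg.svd(X-c,full_matrices=False)[2][2];n*=np.sign(n[2]);e=abs((X-c)@n);X=X[e<max(.001,2.5*np.median(e))]
print("plane",c,n,np.degrees(np.arccos(n[2])),np.degrees(np.arctan2(-n[1],-n[0])),len(X))
g=cv2.cvtColor(p,cv2.COLOR_RGB2GRAY)
bh=cv2.morphologyEx(g,cv2.MORPH_BLACKHAT,np.ones((7,7)))
for u,v in((313,183),(342,182),(371,181)):
    w=bh[v-10:v+11,u-11:u+12].astype(float);w[w<.4*w.max()]=0
    vv,uu=np.where(w>0);cu,cv=(uu.min()+uu.max())/2+u-11,(vv.min()+vv.max())/2+v-10
    print((uu.min()+u-11,uu.max()+u-11,vv.min()+v-10,vv.max()+v-10),ray((cu,cv),K,R,t,c,n).round(4))
z=np.load("w3.npz");P=pts(z["d"],dict(K=K),z["R"],z["t"])
A=P[120:240,280:370].reshape(-1,3)
A=A[np.linalg.norm(A[:,:2]-[.473,.336],axis=1)<.045]
for nm,lo,hi in(("top",.165,.18),("mid",.1,.16),("collar",.074,.079),("block",.066,.0725)):
    B=A[(A[:,2]>lo)&(A[:,2]<hi)];(x,y),r=cv2.minEnclosingCircle(B[:,:2].astype(np.float32));print(nm,len(B),B.mean(0).round(4),"circ",round(x,4),round(y,4),round(r,4),cv2.minAreaRect(B[:,:2].astype(np.float32)))
z=np.load("w1.npz");P=pts(z["d"],dict(K=K),z["R"],z["t"]);A=P[210:290,490:570].reshape(-1,3);B=A[(A[:,2]>.05)&(A[:,2]<.066)&(np.linalg.norm(A[:,:2]-[.443,-.269],axis=1)<.04)]
print("head",len(B),cv2.minEnclosingCircle(B[:,:2].astype(np.float32)),np.median(B[:,2]))
```

```text
plane [0.59057221 0.11298007 0.04832997] [-0.32850527 -0.09043287  0.94016285] 19.92107677277243 15.39147897655663 4832
(np.int64(304), np.int64(320), np.int64(176), np.int64(191)) [0.5796 0.1386 0.047 ]
(np.int64(335), np.int64(348), np.int64(176), np.int64(187)) [0.5883 0.112  0.0475]
(np.int64(365), np.int64(378), np.int64(175), np.int64(187)) [0.5956 0.0845 0.0474]
top 285 [0.4774 0.3388 0.1689] circ 0.4759 0.3386 0.0084 ((0.4770403802394867, 0.3388848304748535), (0.015131844207644463, 0.016333118081092834), 13.262713432312012)
mid 226 [0.4832 0.34   0.1333] circ 0.4776 0.3388 0.009 ((0.4814032018184662, 0.33948785066604614), (0.008146361447870731, 0.017846262082457542), 10.343905448913574)
collar 125 [0.4816 0.3399 0.077 ] circ 0.4764 0.3388 0.0127 ((0.47980523109436035, 0.3392349183559418), (0.01813591457903385, 0.024394085630774498), 9.790149688720703)
block 855 [0.4813 0.3398 0.0696] circ 0.4764 0.3385 0.0304 ((0.47621551156044006, 0.33847638964653015), (0.04411976411938667, 0.044277165085077286), 79.1237564086914)
head 585 ((0.44511306285858154, -0.2692161500453949), 0.022237708792090416) 0.05826980209052118
```

Everything agrees with the given sizes: block 44 mm, head radius 22 mm, slope 19.9–20.0°, mark spacing about 28 mm. Now the grasp.

Run:
```python
from rig import *
from h import *
R=down(np.radians(15.3)); x,y=.4762,.3385
ks=inverse_kinematics([x,y,.134],R),inverse_kinematics([.445,-.269,.177],R),inverse_kinematics(np.array([.5803,.1385,.0473])+down(np.radians(15.3),20)@[0,0,-.119],down(np.radians(15.3),20))
for k in ks:print(None if k is None else np.round(k,2))
move_l([x,y,.29],R);move_l([x,y,.134],R,feed=.12,until_force=8)
print(sense()["position"])
command_gripper(.01,60);sleep(.2)
s=sense();print(s["time_s"],s["finger_gap"],s["gripper_force"],s["wrist_force"],s["position"])
move_l([x,y,.30],R,feed=.12);sleep(.3)
s=sense();print(s["time_s"],s["finger_gap"],s["wrist_force"],s["position"])
for n in("scene","top"):
    p,d=camera(n);np.savez("l_%s.npz"%n,p=p,d=d)
    c=camera_params(n);X=c["rotation"].T@(np.array([x,y,.181])-c["position"]);uv=c["K"]@X/X[2];print(n,uv)
    u,v=int(uv[0]),int(uv[1]);cv2.imwrite("pics/l_%s.png"%n,cv2.resize(p[max(0,v-60):v+40,u-50:u+50],(400,400),interpolation=cv2.INTER_CUBIC)[:,:,::-1])
cv2.imwrite("pics/l.png",np.hstack([cv2.imread("pics/l_scene.png"),cv2.imread("pics/l_top.png")]))
```

```text
[-0.14  0.57 -0.75  1.84  0.48  0.92 -2.41]
[ 0.94  0.37 -0.59  1.96  0.26  0.89 -1.09]
[ 0.28  0.35 -0.71  2.11  0.6   0.47 -2.16]
[0.47657856 0.33893764 0.134797  ]
8.1333 0.016603748525141192 58.54918168857694 [-0.27751541  0.65224979  1.97764327] [0.47628037 0.3387414  0.13420459]
9.9667 0.01685313971838889 [ 0.06385891 -0.63012471 -0.23289582] [0.476135   0.33844859 0.29972173]
scene [205.92156663 206.38629029   1.        ]
top [205.38014615 171.85437397   1.        ]
```

View pics/l.png

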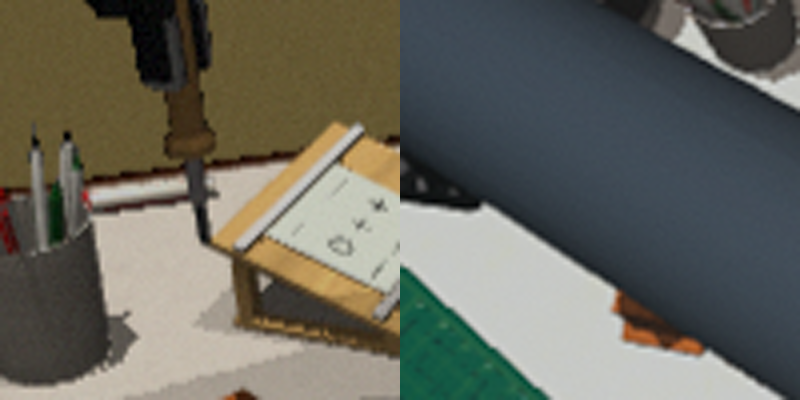

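The stylus is lifted. Its tip is at scene (206.3,206.5) against a predicted (205.9,206.4), so it sits straight in the grip. Now the pot press.

Run:
```python
from rig import *
from h import *
R=down(np.radians(15.3)); x,y=.445,-.269; L=.119
movep([x,y,.058+L+.06],R)
move_l([x,y,.058+L+.006],R,feed=.08);sleep(.4)
f0=np.mean([(sleep(.02),sense()["wrist_force"])[1] for _ in range(5)],0);print("base",f0,sense()["time_s"])
for h in(.050,.044,.041,.039,.038,.037,.036,.035,.034,.033):
    move_l([x,y,h+L],R,feed=.03);sleep(.12)
    s=sense();f=np.mean([(sleep(.01),sense()["wrist_force"])[1] for _ in range(4)],0)-f0
    print(h,f.round(2),s["position"].round(4),round(s["time_s"],2))
    if f[2]>3.9:break
p,d=camera("scene");cv2.imwrite("pics/press.png",cv2.resize(p[130:200,320:410],(720,560),interpolation=cv2.INTER_CUBIC)[:,:,::-1])
```

```text
base [ 0.39891333 -0.02922679 -0.96973148] 13.5667
0.05 [ 0.33 -0.36  2.07] [ 0.4452 -0.2691  0.1692] 14.3
0.044 [-0.34 -0.06  2.96] [ 0.445  -0.2689  0.163 ] 14.8
0.041 [0.12 0.32 3.51] [ 0.445 -0.269  0.16 ] 15.2
0.039 [ 0.04 -0.04  3.61] [ 0.445 -0.269  0.158] 15.6
0.038 [-0.17 -0.08  4.33] [ 0.445 -0.269  0.157] 16.0
```

View pics/press.png

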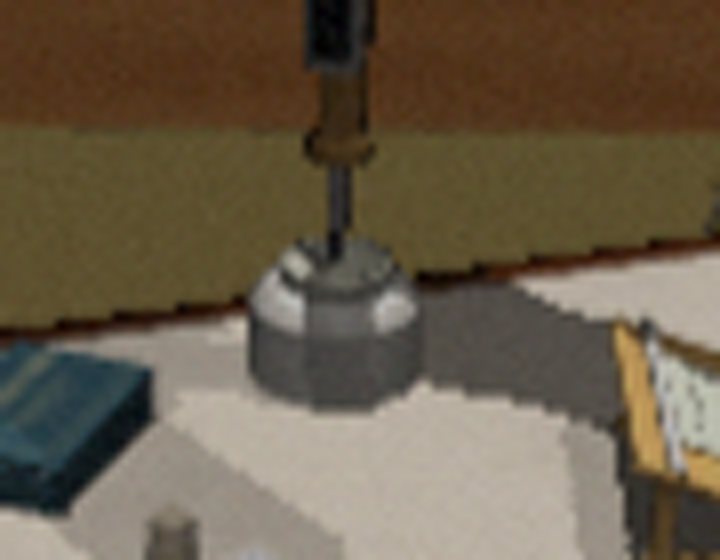

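The head is down on the pot body, centred under the nib, and the force of about 4 N is past the 3 N stop. I'll check the head height by depth, nudge a little further, then release and check it comes back up.

Run:
```python
from rig import *
from h import *
R=down(np.radians(15.3)); x,y=.445,-.269; L=.119
def head():
    out=[]
    P=pts(camera("scene")[1],camera_params("scene"));A=P[140:190,335:385].reshape(-1,3)
    r=np.linalg.norm(A[:,:2]-[x,y],axis=1);B=A[(r<.018)&(r>.007)&(A[:,2]>.03)&(A[:,2]<.075)]
    return len(B),np.median(B[:,2]),B[:,2].std()
print("down",head())
move_l([x,y,.0373+L],R,feed=.03);sleep(.3)
f=np.mean([(sleep(.01),sense()["wrist_force"])[1] for _ in range(6)],0);print(f);print("down2",head())
move_l([x,y,.058+L+.03],R,feed=.08);sleep(.3)
print("up",head())
move_l([x,y,.30],R,feed=.2)
# to template
Rt=down(np.radians(15.35),20);n=-Rt[:,2];ring=np.array([.5803,.1385,.0473])
movep([.50,-.05,.32],R)
movep(ring+n*(L+.05),Rt);sleep(.3)
s=sense();print(s["time_s"],s["position"],ring+n*(L+.05))
p,d,c,Rc,t=wrist();np.savez("w4.npz",p=p,d=d,R=Rc,t=t)
q,d=camera("scene");cv2.imwrite("pics/hover.png",np.hstack([cv2.resize(p[0:400,170:490],(400,500)),cv2.resize(q[160:260,190:270],(400,500),interpolation=cv2.INTER_CUBIC)])[:,:,::-1])
nib=ring+n*.05
c=camera_params("scene");X=c["rotation"].T@(nib-c["position"]);print("nib scene px",c["K"]@X/X[2])
K=camera_params("wrist")["K"]
for P in(nib,ring):X=Rc.T@(P-t);print("wrist px",K@X/X[2])
```

```text
down (50, np.float64(0.046911748374635465), np.float64(0.007558762490494611))
[-0.0769277   0.34785309  3.22234926]
down2 (43, np.float64(0.047064552193374576), np.float64(0.0066635629685070355))
up (72, np.float64(0.04616962981372896), np.float64(0.008684634038924291))
20.5917 [0.52526239 0.12222907 0.20657497] [0.52456056 0.12319912 0.20610805]
nib scene px [244.41955818 191.99069375   1.        ]
wrist px [323.56768608 204.97535588   1.        ]
wrist px [323.82968048 189.90867851   1.        ]
```

View pics/hover.png

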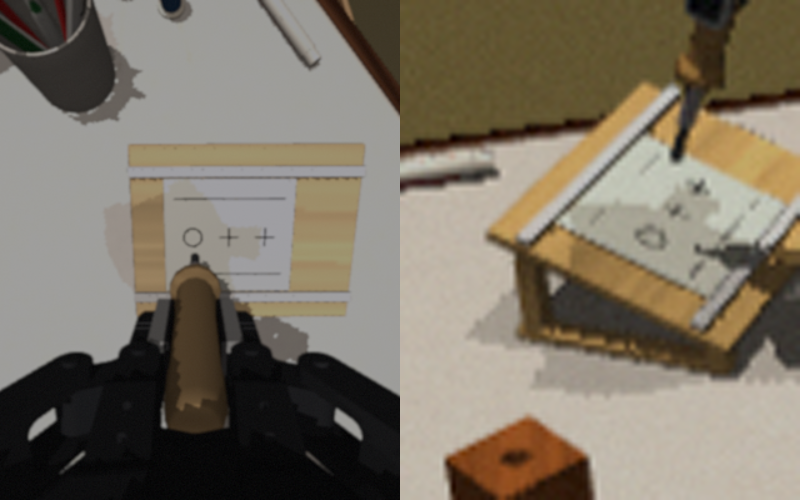

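In the hover view the nib tip is at wrist (325.2,205.6) against a predicted (323.6,205.0), and at scene (245.4,191.6) against (244.4,192.0). The ring is at wrist (324.4,190.0) against (323.8,189.9). So the stylus is still straight in the grip and aligned to within 1 mm. Now I'll press gently, judging by force, and recheck the head.

Run:
```python
from rig import *
from h import *
L=.119
P=pts(camera("scene")[1],camera_params("scene"));A=P[140:190,335:385].reshape(-1,3)
r=np.linalg.norm(A[:,:2]-[.445,-.269],axis=1);B=A[(r<.020)&(A[:,2]<.08)];print("head z hi pct",np.percentile(B[:,2],[50,75,90]).round(4))
Rt=down(np.radians(15.35),20);n=-Rt[:,2];ring=np.array([.5803,.1385,.0473])
def F():return np.mean([(sleep(.015),sense()["wrist_force"])[1] for _ in range(25)],0)
move_l(ring+n*(L+.004),Rt,feed=.06);sleep(.3)
f0=F();s=sense();e=s["position"]-ring-n*L;print("base",f0@n,"lateral err",(Rt.T@e).round(4),s["time_s"])
for h in(-.003,-.005,-.006):
    move_l(ring+n*(L+h),Rt,feed=.02);sleep(.25)
    f=F()-f0;s=sense();print(h,"Fn",round(f@n,2),"lat",(Rt.T@f).round(2)[:2],(Rt.T@(s["position"]-ring-n*L)).round(4),"tilt",np.degrees(np.arccos(min(1,-s["tcp_rot"][:,2]@n))).round(2),round(s["time_s"],2))
    if f@n>2.6:break
p,d,c,Rc,t=wrist();q,_=camera("scene")
cv2.imwrite("pics/press2.png",np.hstack([cv2.resize(p[150:250,270:370],(400,400),interpolation=cv2.INTER_CUBIC),cv2.resize(q[170:230,220:280],(400,400),interpolation=cv2.INTER_CUBIC)])[:,:,::-1])
```

```text
head z hi pct [0.0541 0.057  0.0578]
base -0.38822290701912626 lateral err [-0.     0.    -0.004] 22.375
-0.003 Fn 1.47 lat [0.3  0.34] [ 0.0001 -0.      0.003 ] tilt 0.01 23.54
-0.005 Fn 2.24 lat [0.39 0.05] [ 0.0001 -0.      0.005 ] tilt 0.01 24.46
-0.006 Fn 2.33 lat [ 0.65 -0.16] [ 0.    -0.     0.006] tilt 0.0 25.38
```

View pics/press2.png

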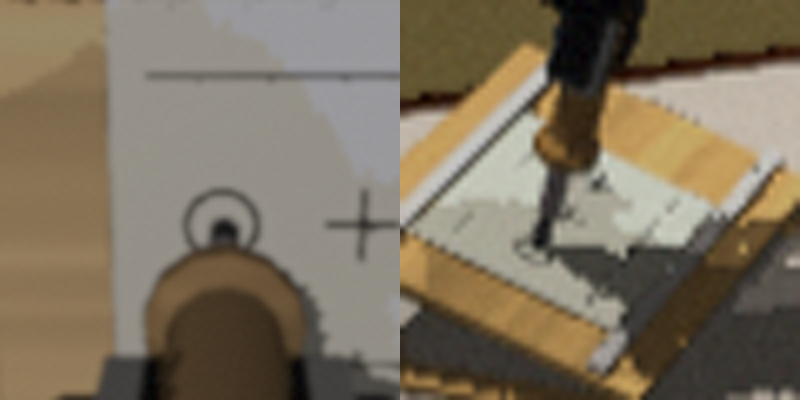

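The nib stands inside the ring: ring centre is at crop (222,227), nib end at about (224,233). It is pressed 6 mm at about 2.3 N with no tilt error, and the pot head is back at 58 mm.

```bash
python3 -c "
from rig import *
sleep(.5);s=sense();print(s['time_s'],s['position'],s['wrist_force']);print(finish_job())"
```

```text
25.975 [0.54303548 0.12829657 0.15348775] [-1.14902179  0.78003723  1.79928058]
the job is handed in; nothing more can be done
None
```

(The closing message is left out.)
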